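Tip the dowel blanks through the sprung slot of the storage box

TASK

Pick up the scoop tray by its red handle and tip all three dowel blanks through the flap slot of the black storage box: line the tray up with the slot, feel how high the lid stands, push the red sprung flap down with the tray's tongue, and tip until all have rolled in. Do not touch the dowels with the fingers, do not shove the box or press hard on it, and leave the other things on the desk where they are. Afterwards set the tray down flat on the desk clear of the box and let go, with the flap closed again.

Things in the scene. Friction and masses are not known exactly. Their poses are not given: they have to be found in the camera images.
- tray: Loose scoop tray, about 0.35 kg, reaching 108 mm back and 51 mm ahead of its origin, 138 mm wide, 86 mm high with its handle. Origin: on its underside; x points where it pours, y along the dowels, z up. Underside of the 4 mm base plate: x -108 to -30 mm. The dowels lie in a pocket, 130 mm long inside, with a 40 mm high back wall at x=-45 mm and side walls up to z=45 mm ending at x=+12 mm.
- crest (a point): Middle of the crest of the tray's floor: tray x=+10, z=28 mm; axes as the tray's. The pocket floor rises to it at 18 degrees from x=-45, z=10 mm; beyond it the tongue slopes down. Tipped forward less than about 15 degrees the dowels stay in; past about 18 degrees they roll out.
- tongue_tip (a point): Middle of the front edge of the tray's aluminium tongue, on its upper face: tray x=+51, y=0, z=10 mm; axes as the tray's. The tongue is 45 mm long, 132 mm wide, 3 mm thick and slopes down forward from the crest at 24 degrees.
- tray_grip (a point): Where to grip the tray's handle: tray x=-95.5, y=0, z=62 mm, 25 mm below the handle's top; axes as the tray's. The handle is a red fin 14 mm thick, 60 mm wide along y, from x=-80, z=4 mm up to x=-102, z=86 mm: it leans back (to -x) by 15 degrees. Grip it across its thickness, gripper leaning back equally, firmly (60 N or more).
- dowel0: Loose round wooden dowel blank, 120 mm long, 16 mm thick, about 20 g, lying in the tray next to its back wall. Origin at its centre; its length is its own y axis.
- dowel1: Second dowel, the same, in the middle.
- dowel2: Third dowel, the same, the foremost.
- box: Storage box, 1.35 kg, loose: a black tub, 150 mm (x) by 190 mm (y), under a lid with grey sides, 160 by 200 mm. Origin: centre of the tub's underside; z up, x points the way things must be poured in. The lid is height-adjustable: its top stands anywhere from 85 to 135 mm above the desk, not measured; feel for it. It holds its height (80 N to move it). A sideways push above 6 N may slide the box.
- slot_mark (a point): Point at the height of the tub's underside, straight below the middle of the slot's near edge (box x=-25, y=0, z=0); axes as the box's. The aluminium lid, 5 mm thick, has one slot, 156 mm long along box y and 34 mm wide, from x=-25 mm (near edge; a bare strip of lid 55 mm wide lies before it) to x=+9 mm (far edge), where a yellow fence 25 mm high, 5 mm thick, stands to stop overshooting dowels.
- flap_panel (a joint): Red flap, 32 x 150 x 3 mm, hinged along the slot's near edge, its top 2 mm below the lid's. 0 rad: shut, level; grows as its far side swings down into the box, stop at 1.2. A spring shuts it: 0.08 N m at 0, 0.11 N m at 1 rad, more than the dowels' weight. With the tray's tongue in the slot the dowels pass at about 0.85 rad or more.
- plaque: Bystander, loose, not to be moved: a round plywood plaque, 170 mm across, 15 mm thick, flat on the table. Origin: on its underside.
- pen: Bystander, loose, not to be moved: a red burning pen (about 200 mm long) on its steel rest, 50 mm high, between box and tray. Origin: on its underside.
- sanding_block: Bystander, loose, not to be moved: a cork sanding block 90 x 55 x 30 mm. Origin: on its underside.
- brush_mug: Bystander, loose, not to be moved: a blue mug (76 mm across) holding brushes, 165 mm high in all. Origin: on its underside.
- varnish: Bystander, loose, not to be moved: a jar of varnish, 60 mm across, 100 mm high. Origin: on its underside.
Mind the look-alikes: they are no part of the job. What is shaped like the dowel1 but grey is not meant. Leave any blue look-alike of the dowel0 alone.

How it is judged:
By the outcome, as a careful person would: the job done as asked, in the order asked, and still so for the second after the job is handed in, with the robot touching nothing.
It also fails if it takes over 58 s, if anything falls off the work surface, if the arm or the gripper's body presses on something with over 40 N, if the wrist force passes 120 N, or if a joint passes its speed limit or range.

ROBOT

A 6-joint arm with a two-finger parallel gripper is mounted at the origin on the work surface. World frame = base frame: x ahead of the robot, y to its left, z up, the work surface at z = 0. Lengths are in m, angles in rad, forces in N, time in s.
With the tool pointing down it reaches from about 0.325 to 0.9 m from the base axis. Payload 6.1 kg.
Tool frame: the origin (TCP) lies at the centre of the arm's flange, where the gripper is bolted on; the fingertips stand 173 mm ahead of it and the grasp point (between the pads) lies 155 mm ahead of it; z points along the fingers, y is the direction in which the jaws open and shut (so a half turn about z gives the same grasp; the last joint's range is limited). The gripper opens to 85 mm and grips with 20 to 120 N. Pads are 22 mm wide; open, the fingers measure 114 mm over their backs; the gripper's body (76 mm by 85 mm) begins 54 mm behind the grasp point. The pads swing forward as they close: fully open they stand 13 mm farther back than shut.
Start: joints at [-1.442, 0.22, 1.526, -0, 1.395, -0.126], TCP at [0.158, -0.605, 0.405] pointing down, gripper open.
Joint ranges: [-2.98, 2.98], [-0.91, 2.08], [0.09, 2.57], [-1.24, 4.39], [0.2, 2.65], [-2.68, 2.68]. Speed limits (rad/s): [2.57, 2.57, 3.01, 3.14, 3.14, 3.14].

INTERFACE

Orientations are given as a unit quaternion [w, x, y, z].
In Python, from cell import bot gives the robot as it stands.
- The arm moves only by the tool carry_out, never from a script. Its argument "motion" is a list of rows, each an object with "jaw": the gripper's target within -1 to 1 (shut at 1, half-way at 0, fully open at -1); "dp": the shift along the world's x, y, z in m, a list of three; "dr": the turn, a rotation vector about the world's x, y, z in degrees, a list of three. A call has 1 to 10 rows; each row is the pose to reach, as a shift and turn from the pose commanded when the call began; what a row does not reach only later rows make up. A row lasts 1/12 s, in which the tool goes at most 41.7 mm and 7.16 degrees, less where a joint would pass 70% of its speed; a pose out of reach is approached as far as the arm can. A call with a gripper value outside its range is refused whole. The fingers move at their own pace and stop on an object; "newtons" is the grip in N (left out, the last holds). Time passes only in rows, so rows that repeat a pose let the fingers close. It gives the time, the measured TCP pose, the force and the opening at its end, in the units of the state.
- bot.state(): the state, without advancing time (a new reading comes with each control period).
- bot.grab_frame(name): name is "scene" or "top"; returns the picture (420x560x3 uint8, red, green, blue); there is no depth.
- bot.camera_model(name): a dict with "fx", "fy", "cx", "cy" (pixels), "extrinsics" (4x4, takes a point from world to camera coordinates). Camera axes: x right, y down, z forward; pixel columns grow to the right and rows downward; lengths in m; the calibration is good to about 2 mm. A picture is of the moment at which its call begins. camera_model takes no time and is no camera call.
- bot.sign_off(): hands the job in, once; it reports no verdict.
Trained networks look in the newest picture that a camera, given by its name, has taken for a name from the list of things; names that differ only in an ending like _2 or _b are one class to them, and where a whole thing is asked for, a point or a joint stands for the part that bears it (a point fixed in the world has none). Each returns a list of dicts, best first, with "conf" (0 to 1); they miss things now and then, are a little off and sometimes report something else, mostly with a low value. They report only what shows in the picture. A call takes as long as a camera call. They do not tell look-alikes from the thing itself.
- bot.spot_in(camera, target): "position" ([column, row] in pixels, amid what is visible of it).
The state is a dict: "time_s": time; "qpos": joint angles; "joint_vel": joint speeds; "joint_torque": joint torques, N m; "tcp_pos": TCP position; "tcp_rot": TCP orientation; "contact_force": force on the tool from outside, world axes, zero at the start; "moment": the same for the moment, N m; "width": finger opening in m.
Only numpy, scipy, OpenCV 4.12 (cv2) and the standard library are available. Lean on these libraries where they do the work, as an engineer would, in place of code of your own. Each camera call takes 0.05 s, during which the arm holds its last target. There are 200 camera calls.

## Working session

There is one attempt and no reset: what is moved stays moved. The work goes in short steps, Python scripts to look and compute and a tool call to move; the robot and the scene stay as the last step left them, time stands still between calls to the robot, and variables do not carry over. Pictures are saved under pics/ and viewed, about 8 in all and at most 12, crops included, and the job is handed in when it is done.

Besides the shell and the picture viewer there is one more tool, called after ">>>" as name([rows], argument=value, ...), one row to a line, values as JSON. carry_out: Moves the arm, as the interface text tells. Its arguments: {"type":"object","properties":{"motion":{"type":"array"},"newtons":{"type":"number"}},"required":["motion"]}

```bash
mkdir -p pics; python3 - <<'E'
from cell import bot
import cv2, numpy as np
for c in ("scene","top"):
    im=bot.grab_frame(c); cv2.imwrite(f"pics/{c}0.png",im[:,:,::-1])
    m=bot.camera_model(c); print(c,m["fx"],m["fy"],m["cx"],m["cy"]); print(np.round(m["extrinsics"],4).tolist())
    for t in ("tray","tray_grip","tongue_tip","crest","dowel0","box","slot_mark","flap_panel","pen"):
        print(t,[(np.round(d["position"],1).tolist(),round(d["conf"],2)) for d in bot.spot_in(c,t)][:4])
print(bot.state())
E
```

```text
scene 513.8751266921166 513.8751266921166 278.8829705938881 207.347375370648
[[-0.7289, 0.6845, 0.0093, 0.4116], [0.3806, 0.4165, -0.8256, -0.1459], [-0.5691, -0.5983, -0.5641, 2.0497], [0.0, 0.0, 0.0, 1.0]]
tray [([234.9, 189.0], 0.84), ([224.5, 194.3], 0.62)]
tray_grip [([233.3, 187.8], 0.91), ([318.7, 240.3], 0.73)]
tongue_tip [([236.0, 188.0], 0.72), ([323.8, 243.4], 0.37)]
crest [([232.5, 192.1], 0.73), ([199.9, 155.5], 0.35)]
dowel0 [([276.2, 175.4], 0.56), ([250.4, 163.3], 0.55), ([226.3, 194.2], 0.45), ([322.2, 243.1], 0.31)]
box [([321.8, 242.6], 0.68)]
slot_mark [([317.9, 240.2], 0.7)]
flap_panel [([269.3, 228.8], 0.38)]
pen [([270.5, 231.4], 0.71), ([317.4, 237.4], 0.58)]
top 439.20834508313754 439.20834508313754 279.56374128531525 205.10305731502268
[[-0.0007, -1.0, 0.0032, 0.0014], [-0.9832, 0.0001, -0.1825, 0.5761], [0.1825, -0.0033, -0.9832, 1.2184], [0.0, 0.0, 0.0, 1.0]]
tray [([367.3, 220.3], 0.76), ([211.0, 206.1], 0.73), ([209.8, 206.1], 0.45)]
tray_grip [([371.6, 219.9], 0.68), ([279.9, 146.5], 0.2)]
tongue_tip [([368.4, 215.6], 0.83), ([210.0, 208.0], 0.71)]
cres
[... 337 characters left out ...]
2, 220.2], 0.44)]
{'time_s': 1.0, 'qpos': array([-1.44210314e+00,  2.20387505e-01,  1.52651420e+00, -2.06557007e-05,
        1.39471022e+00, -1.26084645e-01]), 'joint_vel': array([-0.00063491, -0.00036982, -0.00216943,  0.00178473, -0.00127429,
       -0.00010953]), 'joint_torque': array([ 8.95741196e-04, -4.96855295e+01, -3.89734733e+01, -3.48251297e-04,
        8.71765787e-04, -2.35652402e-05]), 'tcp_pos': array([ 0.15751964, -0.60481027,  0.40469986]), 'tcp_rot': array([-9.62392357e-06,  9.91896769e-01,  1.27046447e-01, -1.01806928e-05]), 'contact_force': array([-0.12097277, -0.37072059,  0.50631986]), 'moment': array([-0.02932437, -0.00875922,  0.01206404]), 'width': 0.08537352604070897}
```

```bash
python3 - <<'E'
import cv2
a=cv2.imread("pics/top0.png")[110:320,140:480]; cv2.imwrite("pics/topc.png",cv2.resize(a,None,fx=2.35,fy=2.35,interpolation=2))
a=cv2.imread("pics/scene0.png")[130:300,160:400]; cv2.imwrite("pics/scenec.png",cv2.resize(a,None,fx=3.3,fy=3.3,interpolation=2))
E
```

```text
(no output)
```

View pics/topc.png

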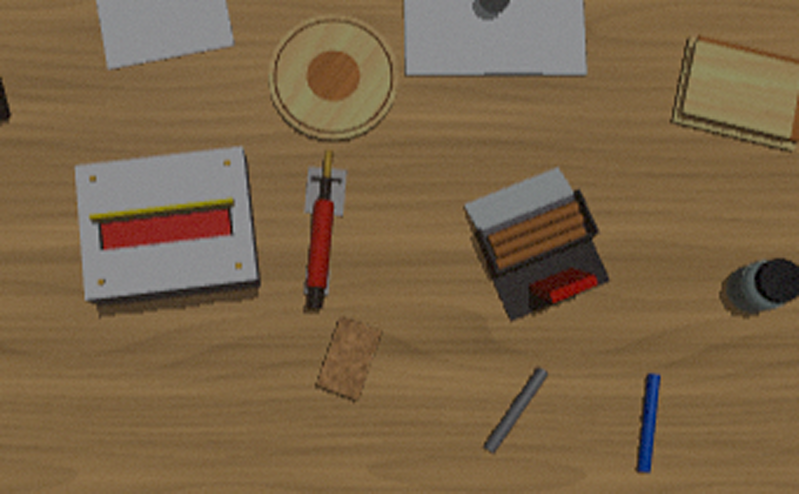

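View pics/scenec.png

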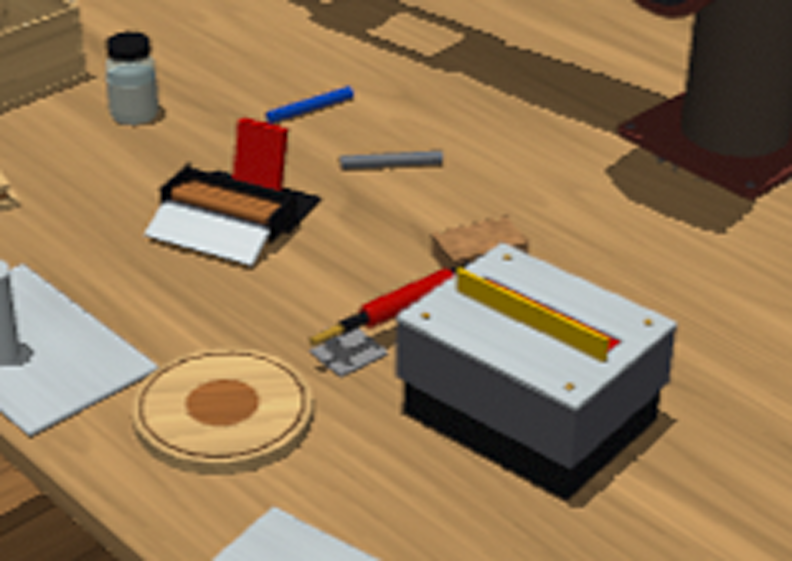

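```bash
cat > h.py <<'E'
import numpy as np
from scipy.optimize import least_squares
from cell import bot
CM={c:bot.camera_model(c) for c in("top","scene")}
def proj(c,P):
    m=CM[c];E=np.array(m["extrinsics"]);p=np.atleast_2d(P)@E[:3,:3].T+E[:3,3]
    return np.c_[m["fx"]*p[:,0]/p[:,2]+m["cx"],m["fy"]*p[:,1]/p[:,2]+m["cy"]]
def Rz(a): return np.array([[np.cos(a),-np.sin(a),0],[np.sin(a),np.cos(a),0],[0,0,1]])
def place(q,P): return np.asarray(P)@Rz(q[2]).T+[q[0],q[1],0]
E
python3 - <<'E'
from h import *
T=lambda u,v:(140+u/2.35,110+v/2.35)
S=lambda u,v:(160+u/3.3,130+v/3.3)
box=[("top",T(76,166),80,100,1),("top",T(242,148),80,-100,1),("top",T(258,281),-80,-100,1),("top",T(87,299),-80,100,1),
("scene",S(576,408),80,100,1),("scene",S(675,325),-80,100,1),("scene",S(508,244),-80,-100,1),("scene",S(398,322),80,-100,1),("scene",S(570,499),75,95,0),("scene",S(405,415),75,-95,0)]
def fb(q): return np.concatenate([(proj(c,place(q,[x/1e3,y/1e3,q[3]*k]))[0]-uv) for c,uv,x,y,k in box])
r=least_squares(fb,[.5,.15,0,.11],loss="soft_l1");print("box",r.x,np.degrees(r.x[2]));print(fb(r.x).round(1).reshape(-1,2).tolist())
tr=[("top",T(464,206),51,66,10),("top",T(559,168),51,-66,10),("top",T(511,320),-108,69,4),("top",T(608,281),-108,-69,4),
("scene",S(146,233),51,-66,10),("scene",S(254,265),51,66,10),("scene",S(321,202),-108,69,4),("scene",S(238,119),-95,-30,88),("scene",S(287,128),-95,30,88)]
def ft(q): return np.concatenate([(proj(c,place(q,[x/1e3,y/1e3,z/1e3]))[0]-uv) for c,uv,x,y,z in tr])
r=least_squares(ft,[.5,-.2,.3],loss="soft_l1");q=r.x;print("tray",q,np.degrees(q[2]));print(ft(q).round(1).reshape(-1,2).tolist())
print("grip",place(q,[-.0955,0,.062]))
print(bot.state()["time_s"])
E
```

```text
box [0.56630146 0.19329813 0.11906815 0.10781431] 6.822102653025408
[[-0.5, 0.6], [0.1, 0.0], [-0.6, -0.3], [-0.7, 0.7], [0.2, 0.6], [0.6, 0.0], [-1.9, 0.3], [-0.4, -0.9], [-1.0, -0.2], [-0.6, -1.6]]
tray [ 0.58575434 -0.25127492  0.37741596] 21.62434152948458
[[-0.6, -0.7], [-0.9, -0.2], [-0.8, 0.6], [0.4, 0.1], [-0.2, -0.6], [-0.7, -1.2], [0.5, -2.2], [-0.1, -0.9], [-0.6, -0.0]]
grip [ 0.49697563 -0.28646854  0.062     ]
1.0
```

```bash
cat >> h.py <<'E'
from scipy.spatial.transform import Rotation as Ro
BOX=np.array([.5663,.1933,.1191]); TRAY=np.array([.5858,-.2513,.3774])
RG=np.array([[0,np.cos(np.radians(15)),np.sin(np.radians(15))],[1,0,0],[0,0,0]])  # cols filled below
_z=np.array([np.sin(np.radians(15)),0,-np.cos(np.radians(15))]);_y=np.array([np.cos(np.radians(15)),0,np.sin(np.radians(15))])
RG=np.c_[np.cross(_y,_z),_y,_z]          # tool axes in tray frame
GRIP=np.array([-.0955,0,.062]); TIPU=np.array([.0498,0,.0073]); TIP=np.array([.051,0,.010])
def tcp_for(ref_tray,ref_world,yaw,pitch,back=0.):
    """TCP pose so tray point ref_tray is at ref_world; pitch deg forward; back: metres retreat along the tool"""
    R=Ro.from_euler("ZY",[yaw,np.radians(pitch)]).as_matrix()
    o=np.asarray(ref_world)-R@ref_tray; T=R@RG
    return o+R@GRIP-T[:,2]*(.155+back),T
def boxpt(x,y,z): return place(BOX,[x,y,z])
def cur():
    s=bot.state();return np.array(s["tcp_pos"]),Ro.from_quat(np.array(s["tcp_rot"])[[1,2,3,0]]).as_matrix(),s
def delta(p,T,p0,T0): return (np.array(p)-p0).round(4).tolist(),np.degrees(Ro.from_matrix(T@T0.T).as_rotvec()).round(1).tolist()
def tray_now():
    """tray origin, yaw, pitch as implied by the measured tool pose"""
    p,T,_=cur();R=T@RG.T;e=Ro.from_matrix(R).as_euler("ZYX",degrees=True)
    o=p+T[:,2]*.155-R@GRIP;return o,R,e
E
python3 - <<'E'
from h import *
p0,T0,_=cur()
for b in (.12,.0):
    p,T=tcp_for(np.zeros(3),[TRAY[0],TRAY[1],0],TRAY[2],0,b); print(p.round(4),delta(p,T,p0,T0))
E
```

```text
[ 0.4309 -0.3127  0.3276] ([0.2733, 0.2921, -0.0771], [-7.7, -15.1, 96.4])
[ 0.4597 -0.3013  0.2117] ([0.3022, 0.3035, -0.193], [-7.7, -15.1, 96.4])
```

>>> carry_out([
  {"jaw": -1,"dp": [0.14,0.15,0],"dr": [-4,-7.5,48]},
  {"jaw": -1,"dp": [0.14,0.15,0],"dr": [-4,-7.5,48]},
  {"jaw": -1,"dp": [0.14,0.15,0],"dr": [-4,-7.5,48]},
  {"jaw": -1,"dp": [0.14,0.15,0],"dr": [-4,-7.5,48]},
  {"jaw": -1,"dp": [0.14,0.15,0],"dr": [-4,-7.5,48]},
  {"jaw": -1,"dp": [0.14,0.15,0],"dr": [-4,-7.5,48]},
  {"jaw": -1,"dp": [0.14,0.15,0],"dr": [-4,-7.5,48]},
  {"jaw": -1,"dp": [0.14,0.15,0],"dr": [-4,-7.5,48]},
  {"jaw": -1,"dp": [0.14,0.15,0],"dr": [-4,-7.5,48]},
])

```text
time_s: 1.75
tcp_pos: [0.2975, -0.4548, 0.4049]
tcp_rot: [0.042, 0.853, 0.517, 0.058]
contact_force: [-0.0, 0.8, -0.2]
width: 0.0856
```

```bash
python3 - <<'E'
from h import *
p0,T0,_=cur()
p,T=tcp_for(np.zeros(3),[TRAY[0],TRAY[1],0],TRAY[2],0,.10); print(p.round(4),delta(p,T,p0,T0))
E
```

```text
[ 0.4357 -0.3108  0.3083] ([0.1382, 0.144, -0.0966], [-3.7, -7.5, 48.6])
```

>>> carry_out([
  {"jaw": -1,"dp": [0.138,0.144,-0.02],"dr": [-3.7,-7.5,48.6]},
  {"jaw": -1,"dp": [0.138,0.144,-0.02],"dr": [-3.7,-7.5,48.6]},
  {"jaw": -1,"dp": [0.138,0.144,-0.02],"dr": [-3.7,-7.5,48.6]},
  {"jaw": -1,"dp": [0.138,0.144,-0.02],"dr": [-3.7,-7.5,48.6]},
  {"jaw": -1,"dp": [0.138,0.144,-0.02],"dr": [-3.7,-7.5,48.6]},
  {"jaw": -1,"dp": [0.138,0.144,-0.02],"dr": [-3.7,-7.5,48.6]},
  {"jaw": -1,"dp": [0.138,0.144,-0.05],"dr": [-3.7,-7.5,48.6]},
  {"jaw": -1,"dp": [0.138,0.144,-0.08],"dr": [-3.7,-7.5,48.6]},
  {"jaw": -1,"dp": [0.138,0.144,-0.0966],"dr": [-3.7,-7.5,48.6]},
  {"jaw": -1,"dp": [0.138,0.144,-0.0966],"dr": [-3.7,-7.5,48.6]},
])

```text
time_s: 2.58
tcp_pos: [0.434, -0.3099, 0.3033]
tcp_rot: [0.069, 0.558, 0.82, 0.109]
contact_force: [-0.1, 1.1, -1.9]
width: 0.0855
```

```bash
python3 - <<'E'
from h import *
import cv2
p0,T0,_=cur()
for b in (.03,0):
    p,T=tcp_for(np.zeros(3),[TRAY[0],TRAY[1],0],TRAY[2],0,b); print(p.round(4),delta(p,T,p0,T0))
im=bot.grab_frame("scene")[:,:,::-1][100:240,160:340]; cv2.imwrite("pics/pre.png",cv2.resize(im,None,fx=4,fy=4,interpolation=2))
print([160+0,100],proj("scene",[place(TRAY,GRIP),place(TRAY,[-.0955,-.03,.062])]), proj("scene",p0+T0[:,2]*.155))
E
```

```text
[ 0.4525 -0.3041  0.2407] ([0.0185, 0.0057, -0.0626], [-0.4, -0.4, 0.0])
[ 0.4597 -0.3013  0.2117] ([0.0257, 0.0086, -0.0916], [-0.4, -0.4, 0.0])
[160, 100] [[239.40541643 172.98585718]
 [232.32978555 171.18318432]] [[242.87148805 148.00071278]]
```

View pics/pre.png

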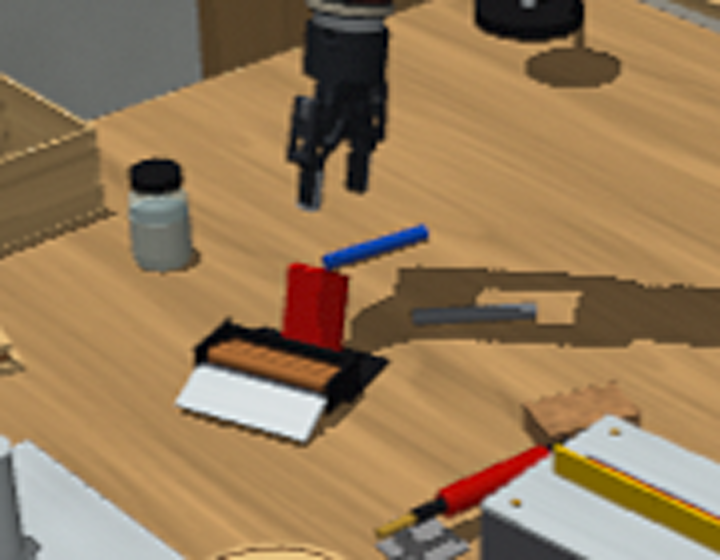

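>>> carry_out([
  {"jaw": -1,"dp": [0.009,0.003,-0.03],"dr": [-0.4,-0.4,0]},
  {"jaw": -1,"dp": [0.018,0.006,-0.0626],"dr": [-0.4,-0.4,0]},
  {"jaw": -1,"dp": [0.022,0.007,-0.078],"dr": [-0.4,-0.4,0]},
  {"jaw": -1,"dp": [0.022,0.007,-0.078],"dr": [-0.4,-0.4,0]},
  {"jaw": -1,"dp": [0.022,0.007,-0.078],"dr": [-0.4,-0.4,0]},
  {"jaw": -1,"dp": [0.022,0.007,-0.078],"dr": [-0.4,-0.4,0]},
])

```text
time_s: 3.13
tcp_pos: [0.4582, -0.305, 0.2325]
tcp_rot: [0.08, 0.555, 0.821, 0.107]
contact_force: [0.5, -0.6, 0.8]
width: 0.0856
```

```bash
python3 - <<'E'
from h import *
p0,T0,s=cur();print(p0,s["contact_force"],s["joint_vel"])
for b in (0,):
    p,T=tcp_for(np.zeros(3),[TRAY[0],TRAY[1],0],TRAY[2],0,b); print(p.round(4),delta(p,T,p0,T0))
E
```

```text
[ 0.45821738 -0.30498932  0.23250085] [ 0.46510317 -0.62613616  0.80391998] [-0.00120937 -0.01676898 -0.00234817 -0.00048071 -0.00578542 -0.00621058]
[ 0.4597 -0.3013  0.2117] ([0.0015, 0.0037, -0.0208], [0.5, 0.6, -0.1])
```

>>> carry_out([
  {"jaw": -1,"dp": [0.001,0.002,-0.012],"dr": [0.5,0.6,0]},
  {"jaw": -1,"dp": [0.0015,0.0037,-0.021],"dr": [0.5,0.6,0]},
  {"jaw": -1,"dp": [0.0015,0.0037,-0.021],"dr": [0.5,0.6,0]},
  {"jaw": -1,"dp": [0.0015,0.0037,-0.021],"dr": [0.5,0.6,0]},
  {"jaw": 1,"dp": [0.0015,0.0037,-0.021],"dr": [0.5,0.6,0]},
  {"jaw": 1,"dp": [0.0015,0.0037,-0.021],"dr": [0.5,0.6,0]},
  {"jaw": 1,"dp": [0.0015,0.0037,-0.021],"dr": [0.5,0.6,0]},
  {"jaw": 1,"dp": [0.0015,0.0037,-0.021],"dr": [0.5,0.6,0]},
  {"jaw": 1,"dp": [0.0015,0.0037,-0.021],"dr": [0.5,0.6,0]},
  {"jaw": 1,"dp": [0.0015,0.0037,-0.021],"dr": [0.5,0.6,0]},
], newtons=90)

```text
time_s: 3.97
tcp_pos: [0.4595, -0.3002, 0.2097]
tcp_rot: [0.072, 0.556, 0.821, 0.108]
contact_force: [-4.8, -2.6, -3.0]
width: 0.0132
```

>>> carry_out([
  {"jaw": 1,"dp": [0,0,0],"dr": [0,0,0]},
  {"jaw": 1,"dp": [0,0,0],"dr": [0,0,0]},
  {"jaw": 1,"dp": [0,0,0],"dr": [0,0,0]},
  {"jaw": 1,"dp": [0,0,0],"dr": [0,0,0]},
], newtons=90)

```text
time_s: 4.3
tcp_pos: [0.4594, -0.3002, 0.2096]
tcp_rot: [0.072, 0.556, 0.821, 0.108]
contact_force: [3.2, 1.8, 4.3]
width: 0.0129
```

>>> carry_out([
  {"jaw": 1,"dp": [0,0,0.01],"dr": [0,0,0]},
  {"jaw": 1,"dp": [0,0,0.025],"dr": [0,0,0]},
  {"jaw": 1,"dp": [0,0,0.045],"dr": [0,0,0]},
  {"jaw": 1,"dp": [0,0,0.065],"dr": [0,0,0]},
  {"jaw": 1,"dp": [0,0,0.085],"dr": [0,0,0]},
  {"jaw": 1,"dp": [0,0,0.105],"dr": [0,0,0]},
  {"jaw": 1,"dp": [0,0,0.125],"dr": [0,0,0]},
  {"jaw": 1,"dp": [0,0,0.145],"dr": [0,0,0]},
  {"jaw": 1,"dp": [0,0,0.16],"dr": [0,0,0]},
  {"jaw": 1,"dp": [0,0,0.16],"dr": [0,0,0]},
])

```text
time_s: 5.13
tcp_pos: [0.4591, -0.3006, 0.3721]
tcp_rot: [0.073, 0.556, 0.821, 0.107]
contact_force: [-0.1, -0.6, -3.0]
width: 0.013
```

```bash
python3 - <<'E'
from h import *
p0,T0,s=cur();print(p0,s["contact_force"],s["moment"],s["width"]);o,R,e=tray_now();print(o,e)
for x,z,pt in((-.125,.21,0),(-.05,.18,0),(-.05,.18,12)):
    p,T=tcp_for(TIPU,boxpt(x,0,z),BOX[2],pt); print(p.round(4),delta(p,T,p0,T0))
E
```

```text
[ 0.45908577 -0.30063758  0.37210465] [-0.08730988 -0.60543296 -2.99455997] [-0.16736836  0.36786136 -0.07674522] 0.01304072484025605
[ 0.58475977 -0.25060653  0.16016215] [21.79416308  0.09479835 -0.05531038]
[0.2581 0.1564 0.4144] ([-0.201, 0.4571, 0.0423], [0.1, -0.1, -15.0])
[0.3326 0.1653 0.3844] ([-0.1265, 0.466, 0.0123], [0.1, -0.1, -15.0])
[0.3788 0.1709 0.4185] ([-0.0803, 0.4715, 0.0464], [-2.9, 11.6, -14.9])
```

>>> carry_out([
  {"jaw": 1,"dp": [-0.003,0.008,0.001],"dr": [0,0,-0.3]},
  {"jaw": 1,"dp": [-0.008,0.025,0.001],"dr": [0,0,-1]},
  {"jaw": 1,"dp": [-0.015,0.05,0.002],"dr": [0,0,-2]},
  {"jaw": 1,"dp": [-0.023,0.08,0.003],"dr": [0,0,-3]},
  {"jaw": 1,"dp": [-0.03,0.11,0.003],"dr": [0,0,-4]},
  {"jaw": 1,"dp": [-0.038,0.14,0.004],"dr": [0,0,-5]},
  {"jaw": 1,"dp": [-0.046,0.17,0.005],"dr": [0,0,-6]},
  {"jaw": 1,"dp": [-0.054,0.2,0.005],"dr": [0,0,-7]},
  {"jaw": 1,"dp": [-0.062,0.23,0.006],"dr": [0,0,-8]},
  {"jaw": 1,"dp": [-0.07,0.26,0.007],"dr": [0,0,-9]},
])

```text
time_s: 5.97
tcp_pos: [0.387, -0.0384, 0.3732]
tcp_rot: [0.077, 0.62, 0.774, 0.101]
contact_force: [1.1, 1.2, -4.1]
width: 0.0129
```

>>> carry_out([
  {"jaw": 1,"dp": [-0.008,0.03,0.001],"dr": [0,0,-1]},
  {"jaw": 1,"dp": [-0.016,0.06,0.001],"dr": [0,0,-2]},
  {"jaw": 1,"dp": [-0.024,0.09,0.002],"dr": [0,0,-3]},
  {"jaw": 1,"dp": [-0.032,0.12,0.003],"dr": [0,0,-4]},
  {"jaw": 1,"dp": [-0.04,0.15,0.003],"dr": [0,0,-4.5]},
  {"jaw": 1,"dp": [-0.048,0.175,0.004],"dr": [0,0,-5.2]},
  {"jaw": 1,"dp": [-0.053,0.193,0.004],"dr": [0,0,-5.7]},
  {"jaw": 1,"dp": [-0.056,0.203,0.005],"dr": [0,0,-6]},
  {"jaw": 1,"dp": [-0.0565,0.206,0.005],"dr": [0,0,-6]},
  {"jaw": 1,"dp": [-0.0565,0.206,0.005],"dr": [0,0,-6]},
])

```text
time_s: 6.8
tcp_pos: [0.3313, 0.1663, 0.3791]
tcp_rot: [0.084, 0.658, 0.742, 0.096]
contact_force: [0.3, -0.4, -4.4]
width: 0.0131
```

```bash
python3 - <<'E'
from h import *
import cv2
p0,T0,s=cur();print(p0,s["contact_force"],s["moment"],s["width"]);o,R,e=tray_now();print(o,e)
for c,(a,b,d,f),k in(("top",(120,300,140,320),3.3),("scene",(150,330,220,440),3.3)):
    im=bot.grab_frame(c)[:,:,::-1][a:b,d:f]; cv2.imwrite(f"pics/{c}1.png",cv2.resize(im,None,fx=k,fy=k,interpolation=2))
    for n,P in(("tipL",[.051,.066,.01]),("tipR",[.051,-.066,.01]),("crestL",[.01,.066,.028]),("crestR",[.01,-.066,.028])):
        print(c,n,((proj(c,o+R@np.array(P))[0]-[d,a])*k).round(0))
for x,z,pt in((-.042,.16,12),(-.042,.125,12)):
    p,T=tcp_for(TIPU,boxpt(x,0,z),BOX[2],pt); print(p.round(4),delta(p,T,p0,T0))
E
```

```text
[0.33133383 0.16631551 0.37905682] [ 0.31182539 -0.438456   -4.37006553] [-0.02472048  0.51966281 -0.00523382] 0.013085296175195259
[0.46460096 0.18300511 0.16650562] [6.92441794 0.35375624 0.1356351 ]
top tipL [138. 338.]
top tipR [305. 318.]
top crestL [137. 387.]
top crestR [308. 367.]
scene tipL [439. 198.]
scene tipR [319. 146.]
scene crestL [466. 162.]
scene crestR [346. 111.]
[0.3867 0.1718 0.3985] ([0.0554, 0.0055, 0.0194], [-1.5, 11.5, -0.1])
[0.3867 0.1718 0.3635] ([0.0554, 0.0055, -0.0156], [-1.5, 11.5, -0.1])
```

View pics/top1.png

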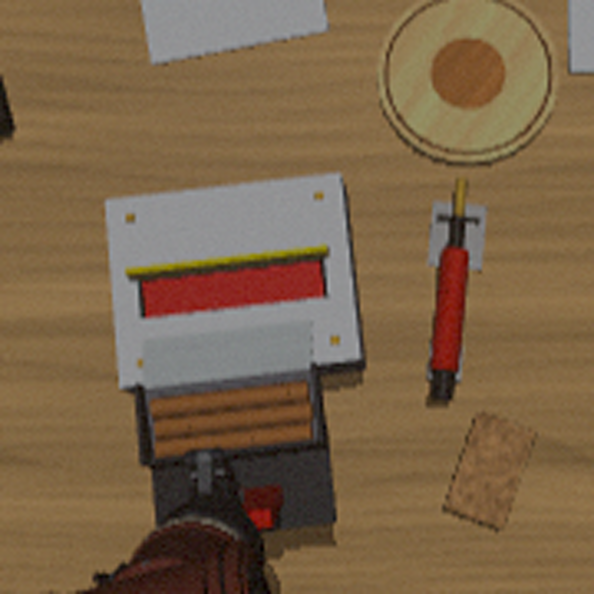

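View pics/scene1.png

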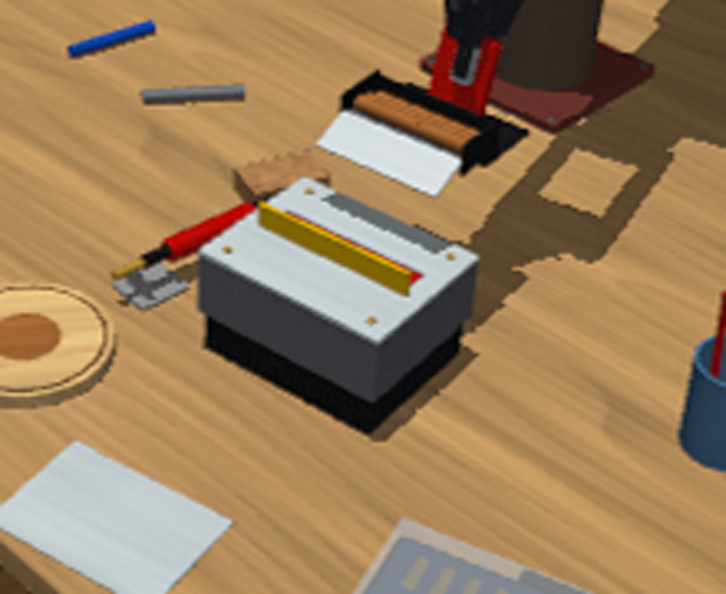

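>>> carry_out([
  {"jaw": 1,"dp": [0.014,0.002,0.006],"dr": [-0.4,2.9,0]},
  {"jaw": 1,"dp": [0.028,0.004,0.012],"dr": [-0.8,5.8,0]},
  {"jaw": 1,"dp": [0.042,0.006,0.016],"dr": [-1.1,8.6,0]},
  {"jaw": 1,"dp": [0.0554,0.0085,0.0194],"dr": [-1.5,11.5,0]},
  {"jaw": 1,"dp": [0.0554,0.0085,0.002],"dr": [-1.5,11.5,0]},
  {"jaw": 1,"dp": [0.0554,0.0085,-0.011],"dr": [-1.5,11.5,0]},
  {"jaw": 1,"dp": [0.0554,0.0085,-0.0156],"dr": [-1.5,11.5,0]},
  {"jaw": 1,"dp": [0.0554,0.0085,-0.0156],"dr": [-1.5,11.5,0]},
  {"jaw": 1,"dp": [0.0554,0.0085,-0.0156],"dr": [-1.5,11.5,0]},
])

```text
time_s: 7.65
tcp_pos: [0.388, 0.1737, 0.3654]
tcp_rot: [0.019, 0.664, 0.747, 0.021]
contact_force: [0.4, 0.8, -3.4]
width: 0.0131
```

```bash
python3 - <<'E'
from h import *
p0,T0,s=cur();print(p0,s["contact_force"],s["joint_vel"].round(3));o,R,e=tray_now();print(o,e)
print("tip in box",(o+R@TIPU-boxpt(0,0,0))@Rz(BOX[2]))
for y in(.078,-.078): print((proj("top",boxpt(-.025,y,.108))[0]-[140,120])*3.3)
E
```

```text
[0.38803625 0.17374548 0.36544676] [ 0.38854108  0.75026787 -3.39239132] [ 0.008 -0.017 -0.02  -0.    -0.     0.001]
[0.47709109 0.18433837 0.13055591] [ 6.71321043 11.74460481  0.02970597]
tip in box [-0.03939853  0.00160066  0.12756632]
[141.01138112 320.64856077]
[327.20448735 298.70730394]
```

>>> carry_out([
  {"jaw": 1,"dp": [0,0,-0.005],"dr": [0,0,0]},
  {"jaw": 1,"dp": [0,0,-0.01],"dr": [0,0,0]},
  {"jaw": 1,"dp": [0,0,-0.013],"dr": [0,0,0]},
  {"jaw": 1,"dp": [0,0,-0.013],"dr": [0,0,0]},
  {"jaw": 1,"dp": [0,0,-0.013],"dr": [0,0,0]},
])

```text
time_s: 8.07
tcp_pos: [0.3878, 0.1744, 0.3524]
tcp_rot: [0.019, 0.664, 0.747, 0.021]
contact_force: [-0.7, -0.2, -4.6]
width: 0.0133
```

>>> carry_out([
  {"jaw": 1,"dp": [0,0,-0.001],"dr": [0,0,0]},
  {"jaw": 1,"dp": [0,0,-0.002],"dr": [0,0,0]},
  {"jaw": 1,"dp": [0,0,-0.002],"dr": [0,0,0]},
])

```text
time_s: 8.32
tcp_pos: [0.3879, 0.1744, 0.3505]
tcp_rot: [0.019, 0.664, 0.747, 0.022]
contact_force: [0.6, 0.2, -3.6]
width: 0.0128
```

>>> carry_out([
  {"jaw": 1,"dp": [0,0,-0.001],"dr": [0,0,0]},
  {"jaw": 1,"dp": [0,0,-0.0015],"dr": [0,0,0]},
  {"jaw": 1,"dp": [0,0,-0.0015],"dr": [0,0,0]},
])

```text
time_s: 8.57
tcp_pos: [0.3881, 0.1745, 0.3497]
tcp_rot: [0.019, 0.664, 0.747, 0.022]
contact_force: [-2.6, -0.2, 1.1]
width: 0.0129
```

```bash
cat >> h.py <<'E'
H=.112
def tip_at(s,th,c=.003,y=.0):
    b=np.radians(24+th); return boxpt(-.025+c*np.sin(b)+s*np.cos(b),y,H+c*np.cos(b)-s*np.sin(b))
E
python3 - <<'E'
from h import *
p0,T0,s=cur();o,R,e=tray_now();print(e,"tip in box",(o+R@TIPU-boxpt(0,0,0))@Rz(BOX[2]),s["contact_force"])
for n,w,th in(("up",boxpt(-.039,.0,.119),12),("fwd",boxpt(-.012,.0,.119),13),("s14",tip_at(.014,13),13),("s22",tip_at(.022,15),15)):
    p,T=tcp_for(TIPU,w,BOX[2],th); print(n,p.round(4),delta(p,T,p0,T0))
E
```

```text
[ 6.78987803 11.65637409  0.04745274] tip in box [-0.03886164  0.0025832   0.11201185] [-2.59953991 -0.20840796  1.06241509]
up [0.3897 0.1722 0.3575] ([0.0016, -0.0023, 0.0078], [-0.1, 0.3, 0.0])
fwd [0.4207 0.1759 0.3599] ([0.0325, 0.0014, 0.0102], [-0.2, 1.3, 0.0])
s14 [0.4206 0.1759 0.3469] ([0.0325, 0.0014, -0.0028], [-0.2, 1.3, 0.0])
s22 [0.435  0.1776 0.3459] ([0.0469, 0.0031, -0.0037], [-0.4, 3.3, 0.0])
```

>>> carry_out([
  {"jaw": 1,"dp": [0,0,0.007],"dr": [0,0,0]},
  {"jaw": 1,"dp": [0.012,0.002,0.01],"dr": [-0.1,0.5,0]},
  {"jaw": 1,"dp": [0.024,0.003,0.01],"dr": [-0.2,1,0]},
  {"jaw": 1,"dp": [0.0325,0.004,0.01],"dr": [-0.2,1.3,0]},
  {"jaw": 1,"dp": [0.0325,0.004,0.01],"dr": [-0.2,1.3,0]},
  {"jaw": 1,"dp": [0.0325,0.004,0.005],"dr": [-0.2,1.3,0]},
  {"jaw": 1,"dp": [0.0325,0.004,0.001],"dr": [-0.2,1.3,0]},
  {"jaw": 1,"dp": [0.0325,0.004,-0.003],"dr": [-0.2,1.3,0]},
  {"jaw": 1,"dp": [0.0325,0.004,-0.003],"dr": [-0.2,1.3,0]},
])

```text
time_s: 9.32
tcp_pos: [0.4204, 0.1784, 0.346]
tcp_rot: [0.012, 0.664, 0.748, 0.013]
contact_force: [-1.4, -0.8, 2.5]
width: 0.0129
```

```bash
python3 - <<'E'
from h import *
import cv2
p0,T0,s=cur();o,R,e=tray_now();print(e,"tip in box",(o+R@TIPU-boxpt(0,0,0))@Rz(BOX[2]),s["contact_force"])
for n,w,th in(("s14",tip_at(.014,13),13),("s22",tip_at(.022,15),15)):
    p,T=tcp_for(TIPU,w,BOX[2],th); print(n,p.round(4),delta(p,T,p0,T0))
A=bot.grab_frame("scene")[:,:,::-1][140:290,260:400];B=bot.grab_frame("top")[:,:,::-1][150:270,150:290]
A=cv2.resize(A,(420,450));B=cv2.resize(B,(380,326)); C=np.zeros((450,800,3),np.uint8);C[:,:420]=A;C[:326,420:]=B
cv2.imwrite("pics/flap1.png",C)
E
```

```text
[ 6.78072995e+00  1.29321624e+01 -2.72742962e-03] tip in box [-0.01166315  0.0024695   0.10527649] [-1.37175365 -0.77773129  2.53244614]
s14 [0.4206 0.1759 0.3469] ([0.0002, -0.0026, 0.0009], [-0.0, 0.1, 0.0])
s22 [0.435  0.1776 0.3459] ([0.0146, -0.0008, -0.0001], [-0.2, 2.1, 0.0])
```

View pics/flap1.png

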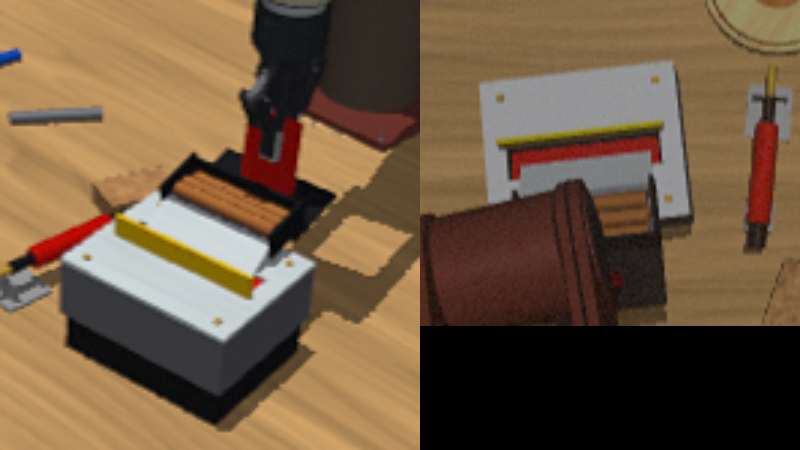

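>>> carry_out([
  {"jaw": 1,"dp": [0.005,0.001,0],"dr": [-0.1,0.7,0]},
  {"jaw": 1,"dp": [0.01,0.001,0],"dr": [-0.2,1.4,0]},
  {"jaw": 1,"dp": [0.0146,0.002,0],"dr": [-0.2,2.1,0]},
  {"jaw": 1,"dp": [0.0146,0.002,0],"dr": [-0.2,2.1,0]},
])

```text
time_s: 9.75
tcp_pos: [0.4362, 0.1805, 0.3462]
tcp_rot: [-0.001, 0.664, 0.748, -0.001]
contact_force: [1.4, 0.8, -0.0]
width: 0.0129
```

```bash
python3 - <<'E'
from h import *
p0,T0,s=cur();o,R,e=tray_now();print(e,"tip in box",(o+R@TIPU-boxpt(0,0,0))@Rz(BOX[2]),s["contact_force"])
for s,th in((22,15),(24,20),(26,25),(28,30),(28,35),(28,40)):
    p,T=tcp_for(TIPU,tip_at(s/1e3,th,y=.0025),BOX[2],th); print(s,th,p.round(4),delta(p,T,p0,T0))
E
```

```text
[ 6.76959082 15.13532145  0.04944197] tip in box [-0.00507537  0.0027623   0.10044159] [ 1.39142612  0.79445671 -0.04531105]
22 15 [0.4347 0.1801 0.3459] ([-0.0015, -0.0004, -0.0003], [-0.0, -0.1, 0.1])
24 20 [0.4568 0.1827 0.353 ] ([0.0206, 0.0023, 0.0068], [-0.6, 4.8, 0.1])
26 25 [0.4793 0.1854 0.358 ] ([0.0431, 0.0049, 0.0118], [-1.2, 9.8, 0.1])
28 30 [0.502  0.1881 0.3609] ([0.0658, 0.0077, 0.0147], [-1.8, 14.8, 0.1])
28 35 [0.5237 0.1907 0.3633] ([0.0874, 0.0103, 0.0172], [-2.4, 19.7, 0.1])
28 40 [0.5455 0.1933 0.3639] ([0.1093, 0.0129, 0.0177], [-3.0, 24.7, 0.1])
```

>>> carry_out([
  {"jaw": 1,"dp": [0.0105,0.0012,0.0035],"dr": [-0.3,2.4,0]},
  {"jaw": 1,"dp": [0.0206,0.0023,0.0068],"dr": [-0.6,4.8,0]},
  {"jaw": 1,"dp": [0.032,0.0036,0.0095],"dr": [-0.9,7.3,0]},
  {"jaw": 1,"dp": [0.043,0.0049,0.0118],"dr": [-1.2,9.8,0]},
  {"jaw": 1,"dp": [0.0545,0.0063,0.0135],"dr": [-1.5,12.3,0]},
  {"jaw": 1,"dp": [0.0658,0.0077,0.0147],"dr": [-1.8,14.8,0]},
  {"jaw": 1,"dp": [0.0658,0.0077,0.0147],"dr": [-1.8,14.8,0]},
])

```text
time_s: 10.33
tcp_pos: [0.5029, 0.1881, 0.3604]
tcp_rot: [-0.087, 0.659, 0.741, -0.098]
contact_force: [1.4, -0.5, -1.3]
width: 0.0132
```

>>> carry_out([
  {"jaw": 1,"dp": [0.0108,0.0013,0.0013],"dr": [-0.3,2.5,0]},
  {"jaw": 1,"dp": [0.0216,0.0026,0.0025],"dr": [-0.6,4.9,0]},
  {"jaw": 1,"dp": [0.0326,0.0039,0.0028],"dr": [-0.9,7.4,0]},
  {"jaw": 1,"dp": [0.0435,0.0052,0.003],"dr": [-1.2,9.9,0]},
  {"jaw": 1,"dp": [0.0435,0.0052,0.003],"dr": [-1.2,9.9,0]},
  {"jaw": 1,"dp": [0.0435,0.0052,0.003],"dr": [-1.2,9.9,0]},
])

```text
time_s: 10.83
tcp_pos: [0.5448, 0.1933, 0.3628]
tcp_rot: [-0.143, 0.649, 0.73, -0.161]
contact_force: [4.5, 0.3, -3.3]
width: 0.0128
```

```bash
python3 - <<'E'
from h import *
import cv2
p0,T0,s=cur();o,R,e=tray_now();print(e,"tip in box",(o+R@TIPU-boxpt(0,0,0))@Rz(BOX[2]),s["contact_force"])
A=bot.grab_frame("scene")[:,:,::-1][140:290,260:400];B=bot.grab_frame("top")[:,:,::-1][150:270,150:290]
A=cv2.resize(A,(420,450));B=cv2.resize(B,(380,326)); C=np.zeros((450,800,3),np.uint8);C[:,:420]=A;C[:326,420:]=B
cv2.imwrite("pics/flap2.png",C)
E
```

```text
[ 6.73265816 39.91909306 -0.04256016] tip in box [-0.01032152  0.00235301  0.08707076] [ 4.46681779  0.26462251 -3.32110703]
```

View pics/flap2.png

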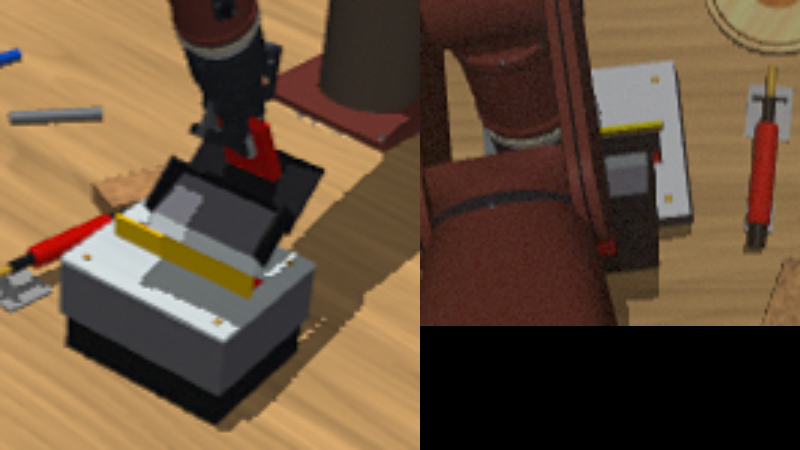

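>>> carry_out([
  {"jaw": 1,"dp": [0,0,0],"dr": [0,0,0]},
  {"jaw": 1,"dp": [0,0,0],"dr": [0,0,0]},
  {"jaw": 1,"dp": [0,0,0],"dr": [0,0,0]},
  {"jaw": 1,"dp": [0,0,0],"dr": [0,0,0]},
  {"jaw": 1,"dp": [0,0,0],"dr": [0,0,0]},
  {"jaw": 1,"dp": [0,0,0],"dr": [0,0,0]},
])

```text
time_s: 11.43
tcp_pos: [0.5442, 0.1933, 0.3639]
tcp_rot: [-0.144, 0.648, 0.73, -0.162]
contact_force: [3.4, 0.0, -1.8]
width: 0.013
```

>>> carry_out([
  {"jaw": 1,"dp": [-0.003,-0.0004,0.006],"dr": [0,0,0]},
  {"jaw": 1,"dp": [-0.006,-0.0007,0.012],"dr": [0,0,0]},
  {"jaw": 1,"dp": [-0.009,-0.001,0.018],"dr": [0,0,0]},
  {"jaw": 1,"dp": [-0.012,-0.0014,0.024],"dr": [0,0,0]},
  {"jaw": 1,"dp": [-0.015,-0.0018,0.031],"dr": [0,0,0]},
  {"jaw": 1,"dp": [-0.019,-0.0022,0.039],"dr": [0,0,0]},
  {"jaw": 1,"dp": [-0.03,-0.003,0.06],"dr": [0,0,0]},
  {"jaw": 1,"dp": [-0.05,-0.005,0.08],"dr": [0,0,0]},
  {"jaw": 1,"dp": [-0.05,-0.005,0.08],"dr": [0,0,0]},
])

```text
time_s: 12.18
tcp_pos: [0.4922, 0.1885, 0.4475]
tcp_rot: [-0.144, 0.648, 0.73, -0.162]
contact_force: [0.7, 0.7, -2.9]
width: 0.013
```

```bash
python3 - <<'E'
from h import *
p0,T0,s=cur();o,R,e=tray_now();print(p0,e,"tip in box",(o+R@TIPU-boxpt(0,0,0))@Rz(BOX[2]),s["contact_force"])
for n,q in(("over box",(.4646,.183,.19,6.8)),("over start",(.5848,-.2506,.165,21.8))):
    p,T=tcp_for(np.zeros(3),q[:3],np.radians(q[3]),0); print(n,p.round(4),delta(p,T,p0,T0))
E
```

```text
[0.49221443 0.18850847 0.44754757] [6.83307819e+00 4.00058743e+01 8.09219062e-03] tip in box [-0.0635184   0.00407573  0.17176911] [ 0.7080289   0.73156795 -2.93310857]
over box [0.3299 0.1669 0.4017] ([-0.1623, -0.0216, -0.0458], [4.7, -39.7, -0.0])
over start [ 0.4589 -0.301   0.3767] ([-0.0333, -0.4895, -0.0708], [9.9, -38.9, 14.4])
```

Level the tray behind the box, then look.

>>> carry_out([
  {"jaw": 1,"dp": [-0.027,-0.0036,0],"dr": [0.8,-6.6,0]},
  {"jaw": 1,"dp": [-0.054,-0.0072,0],"dr": [1.6,-13.2,0]},
  {"jaw": 1,"dp": [-0.081,-0.0108,-0.01],"dr": [2.4,-19.8,0]},
  {"jaw": 1,"dp": [-0.108,-0.0144,-0.02],"dr": [3.2,-26.4,0]},
  {"jaw": 1,"dp": [-0.135,-0.018,-0.03],"dr": [3.9,-33,0]},
  {"jaw": 1,"dp": [-0.162,-0.0216,-0.046],"dr": [4.7,-39.7,0]},
  {"jaw": 1,"dp": [-0.162,-0.0216,-0.046],"dr": [4.7,-39.7,0]},
  {"jaw": 1,"dp": [-0.162,-0.0216,-0.046],"dr": [4.7,-39.7,0]},
])

```text
time_s: 12.85
tcp_pos: [0.3289, 0.1662, 0.3943]
tcp_rot: [0.084, 0.658, 0.742, 0.094]
contact_force: [0.3, 0.2, -3.1]
width: 0.0128
```

```bash
python3 - <<'E'
from h import *
import cv2
p0,T0,s=cur();o,R,e=tray_now();print(p0,e,s["contact_force"])
A=bot.grab_frame("scene")[:,:,::-1][140:290,260:400];B=bot.grab_frame("top")[:,:,::-1][150:270,150:290]
A=cv2.resize(A,(400,429));B=cv2.resize(B,(400,343)); C=np.zeros((429,800,3),np.uint8);C[:,:400]=A;C[:343,400:]=B
cv2.imwrite("pics/flap3.png",C)
p,T=tcp_for(np.zeros(3),(.5848,-.2506,.165),np.radians(21.8),0); print(delta(p,T,p0,T0))
E
```

```text
[0.32887676 0.16617474 0.39426217] [ 6.81457606  0.48508572 -0.07744992] [ 0.30685452  0.22457273 -3.08576732]
([0.13, -0.4671, -0.0175], [0.2, -0.5, 15.0])
```

View pics/flap3.png

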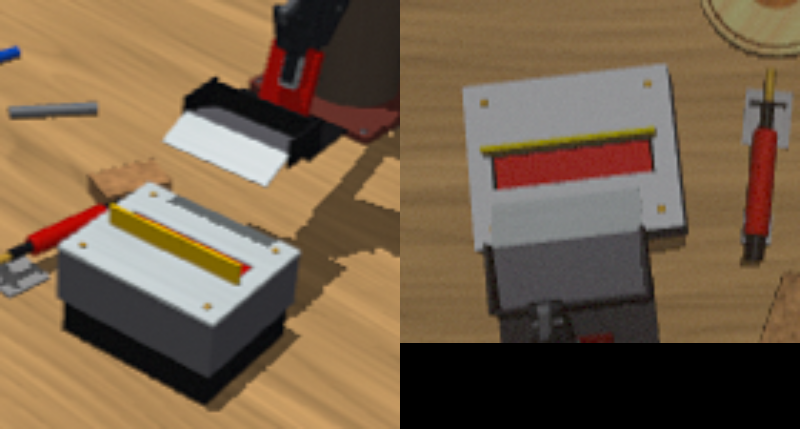

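Tray empty, flap shut (red panel at (575,163) fully level), box unmoved. Returning the tray to its original spot.

>>> carry_out([
  {"jaw": 1,"dp": [0.003,-0.01,0],"dr": [0,0,0.3]},
  {"jaw": 1,"dp": [0.01,-0.035,0],"dr": [0,0,1]},
  {"jaw": 1,"dp": [0.018,-0.065,0],"dr": [0,0,2]},
  {"jaw": 1,"dp": [0.027,-0.1,0],"dr": [0,0,3]},
  {"jaw": 1,"dp": [0.037,-0.135,0],"dr": [0,0,4]},
  {"jaw": 1,"dp": [0.047,-0.17,-0.002],"dr": [0,0,5.4]},
  {"jaw": 1,"dp": [0.057,-0.205,-0.004],"dr": [0,0,6.5]},
  {"jaw": 1,"dp": [0.067,-0.24,-0.006],"dr": [0,0,7.7]},
  {"jaw": 1,"dp": [0.077,-0.275,-0.008],"dr": [0.1,-0.2,8.8]},
  {"jaw": 1,"dp": [0.087,-0.31,-0.01],"dr": [0.1,-0.3,10]},
])

```text
time_s: 13.78
tcp_pos: [0.4214, -0.1473, 0.3888]
tcp_rot: [0.079, 0.591, 0.795, 0.107]
contact_force: [0.1, 0.9, -4.0]
width: 0.0128
```

>>> carry_out([
  {"jaw": 1,"dp": [0.01,-0.035,-0.001],"dr": [0,0,1]},
  {"jaw": 1,"dp": [0.02,-0.07,-0.003],"dr": [0,-0.1,2.2]},
  {"jaw": 1,"dp": [0.03,-0.105,-0.005],"dr": [0,-0.1,3.4]},
  {"jaw": 1,"dp": [0.038,-0.135,-0.007],"dr": [0.1,-0.2,4.4]},
  {"jaw": 1,"dp": [0.043,-0.152,-0.0075],"dr": [0.1,-0.2,5]},
  {"jaw": 1,"dp": [0.043,-0.157,-0.0075],"dr": [0.1,-0.2,5]},
  {"jaw": 1,"dp": [0.043,-0.157,-0.0075],"dr": [0.1,-0.2,5]},
  {"jaw": 1,"dp": [0.043,-0.157,-0.0075],"dr": [0.1,-0.2,5]},
])

```text
time_s: 14.45
tcp_pos: [0.463, -0.3011, 0.3797]
tcp_rot: [0.074, 0.556, 0.82, 0.112]
contact_force: [-0.3, 0.5, -4.3]
width: 0.0128
```

```bash
python3 - <<'E'
from h import *
p0,T0,s=cur();o,R,e=tray_now();print(p0,o,e,s["contact_force"])
p,T=tcp_for(np.zeros(3),(.5848,-.2506,.0),np.radians(21.8),0); print(p,delta(p,T,p0,T0))
E
```

```text
[ 0.46297447 -0.30109876  0.37966396] [ 0.59027023 -0.24976291  0.16900523] [21.72352111 -0.44471362  0.155411  ] [-0.29122308  0.50626175 -4.31473758]
[ 0.45888158 -0.30096377  0.2117185 ] ([-0.0041, 0.0001, -0.1679], [-0.3, 0.4, 0.1])
```

>>> carry_out([
  {"jaw": 1,"dp": [-0.002,0,-0.02],"dr": [-0.1,0.2,0]},
  {"jaw": 1,"dp": [-0.004,0,-0.045],"dr": [-0.3,0.4,0]},
  {"jaw": 1,"dp": [-0.004,0,-0.07],"dr": [-0.3,0.4,0]},
  {"jaw": 1,"dp": [-0.004,0,-0.095],"dr": [-0.3,0.4,0]},
  {"jaw": 1,"dp": [-0.004,0,-0.12],"dr": [-0.3,0.4,0]},
  {"jaw": 1,"dp": [-0.004,0,-0.14],"dr": [-0.3,0.4,0]},
  {"jaw": 1,"dp": [-0.004,0,-0.155],"dr": [-0.3,0.4,0]},
  {"jaw": 1,"dp": [-0.004,0,-0.162],"dr": [-0.3,0.4,0]},
  {"jaw": 1,"dp": [-0.004,0,-0.162],"dr": [-0.3,0.4,0]},
  {"jaw": 1,"dp": [-0.004,0,-0.162],"dr": [-0.3,0.4,0]},
])

```text
time_s: 15.28
tcp_pos: [0.4588, -0.2999, 0.2188]
tcp_rot: [0.074, 0.556, 0.821, 0.108]
contact_force: [0.9, -1.3, -3.9]
width: 0.013
```

>>> carry_out([
  {"jaw": 1,"dp": [0,0,-0.001],"dr": [0,0,0]},
  {"jaw": 1,"dp": [0,0,-0.0025],"dr": [0,0,0]},
  {"jaw": 1,"dp": [0,0,-0.0025],"dr": [0,0,0]},
])

```text
time_s: 15.53
tcp_pos: [0.4587, -0.3006, 0.2167]
tcp_rot: [0.075, 0.556, 0.821, 0.107]
contact_force: [0.1, 0.8, -3.8]
width: 0.0128
```

>>> carry_out([
  {"jaw": 1,"dp": [0,0,-0.001],"dr": [0,0,0]},
  {"jaw": 1,"dp": [0,0,-0.0015],"dr": [0,0,0]},
  {"jaw": 1,"dp": [0,0,-0.0015],"dr": [0,0,0]},
])

```text
time_s: 15.78
tcp_pos: [0.4583, -0.3003, 0.2143]
tcp_rot: [0.074, 0.556, 0.821, 0.108]
contact_force: [-0.1, 0.2, -4.6]
width: 0.0131
```

>>> carry_out([
  {"jaw": 1,"dp": [0,0,-0.001],"dr": [0,0,0]},
  {"jaw": 1,"dp": [0,0,-0.0025],"dr": [0,0,0]},
  {"jaw": 1,"dp": [0,0,-0.0025],"dr": [0,0,0]},
])

```text
time_s: 16.03
tcp_pos: [0.4582, -0.3002, 0.2113]
tcp_rot: [0.074, 0.556, 0.821, 0.108]
contact_force: [-0.8, -0.7, -4.9]
width: 0.0126
```

>>> carry_out([
  {"jaw": 1,"dp": [0,0,-0.001],"dr": [0,0,0]},
  {"jaw": 1,"dp": [0,0,-0.0015],"dr": [0,0,0]},
  {"jaw": 1,"dp": [0,0,-0.0015],"dr": [0,0,0]},
])

```text
time_s: 16.28
tcp_pos: [0.4583, -0.3003, 0.21]
tcp_rot: [0.074, 0.556, 0.821, 0.108]
contact_force: [0.5, 0.3, -3.4]
width: 0.0131
```

>>> carry_out([
  {"jaw": 1,"dp": [0,0,-0.0007],"dr": [0,0,0]},
  {"jaw": 1,"dp": [0,0,-0.0012],"dr": [0,0,0]},
  {"jaw": 1,"dp": [0,0,-0.0012],"dr": [0,0,0]},
])

```text
time_s: 16.53
tcp_pos: [0.4585, -0.3005, 0.2096]
tcp_rot: [0.074, 0.556, 0.821, 0.108]
contact_force: [-2.8, 0.6, 2.5]
width: 0.013
```

>>> carry_out([
  {"jaw": 0.3,"dp": [0,0,0],"dr": [0,0,0]},
  {"jaw": -0.3,"dp": [0,0,0],"dr": [0,0,0]},
  {"jaw": -0.6,"dp": [0,0,0],"dr": [0,0,0]},
  {"jaw": -0.6,"dp": [0,0,0],"dr": [0,0,0]},
  {"jaw": -0.6,"dp": [0,0,0],"dr": [0,0,0]},
  {"jaw": -0.6,"dp": [0,0,0],"dr": [0,0,0]},
])

```text
time_s: 17.03
tcp_pos: [0.4584, -0.3003, 0.209]
tcp_rot: [0.074, 0.556, 0.821, 0.108]
contact_force: [0.3, 0.1, -0.0]
width: 0.0684
```

>>> carry_out([
  {"jaw": -0.6,"dp": [-0.003,-0.001,0.012],"dr": [0,0,0]},
  {"jaw": -0.6,"dp": [-0.007,-0.003,0.03],"dr": [0,0,0]},
  {"jaw": -0.6,"dp": [-0.014,-0.006,0.058],"dr": [0,0,0]},
  {"jaw": -0.6,"dp": [-0.024,-0.0096,0.096],"dr": [0,0,0]},
  {"jaw": -0.6,"dp": [-0.03,-0.012,0.12],"dr": [0,0,0]},
  {"jaw": -0.6,"dp": [-0.06,-0.02,0.15],"dr": [0,0,0]},
  {"jaw": -0.6,"dp": [-0.08,-0.03,0.17],"dr": [0,0,0]},
  {"jaw": -0.6,"dp": [-0.08,-0.03,0.17],"dr": [0,0,0]},
  {"jaw": -0.6,"dp": [-0.08,-0.03,0.17],"dr": [0,0,0]},
])

```text
time_s: 17.78
tcp_pos: [0.3778, -0.3311, 0.3815]
tcp_rot: [0.076, 0.557, 0.82, 0.107]
contact_force: [0.3, 0.1, 0.0]
width: 0.0686
```

```bash
python3 - <<'E'
from h import *
import cv2
s=bot.state();print(s["tcp_pos"],s["width"],s["contact_force"])
A=bot.grab_frame("scene")[:,:,::-1][120:320,160:400];B=bot.grab_frame("top")[:,:,::-1][110:320,140:480]
A=cv2.resize(A,(400,333));B=cv2.resize(B,(400,247)); C=np.zeros((580,400,3),np.uint8);C[:333]=A;C[333:]=B
cv2.imwrite("pics/end.png",cv2.resize(C,None,fx=1.03,fy=1.03))
E
```

```text
[ 0.37778    -0.33110785  0.3815104 ] 0.06859739754990339 [0.29135049 0.10213268 0.00324243]
```

View pics/end.png

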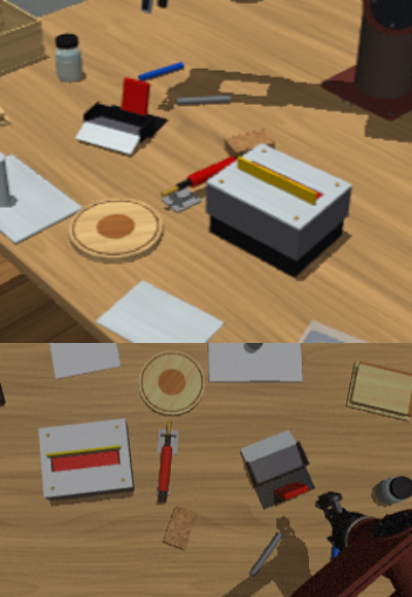

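The final view shows the empty tray standing flat at (275,470), the flap shut at (85,460) and the bystanders in place. No dowels are lying outside the box.

```bash
python3 -c "
from cell import bot
print(bot.sign_off())"
```

```text
the job is handed in; nothing more can be done
None
```

The job is done and handed in at about 18 s. I gripped the tray by its red handle and felt the lid at about 112 mm. I then pushed the flap down with the tongue and tipped the tray to 40 degrees until the pocket was empty. The tray is back down flat at its starting place, released, and the arm is clear.

- **Dowels:** the last pictures show the tray empty and none lying outside the box. I could not see inside the box, so I take it that all three are in there.
- **Flap, box and bystanders:** the flap is shut, and by eye the box and the other things stand where they were.
- **Forces:** I pressed with roughly 5 to 7 N when feeling the lid and opening the flap. While tipping, the sideways reading reached about 4.5 N, below the 6 N that could slide the box. These are readings at the end of each move, so I did not see any brief peaks in between.
- **Disagreement:** the camera fit put the lid at about 108 mm, so felt and seen heights differ by 4 mm. I used the felt height. The tray also sat about 3 mm to one side in the hand, which I corrected.

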